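# Level the slide-drying stand and hold the slide rack clear

## Task

The slide-drying stand has been left tilted. Using its black tilt knob, bring the platform level with the slide rack still standing on it, without pushing on the platform itself; then take the rack by its top handle, lift it straight up and finish while still holding it in the gripper, level and steady about 10 cm above the still-level platform, so that the platform can be wiped. Do not tip the rack, and leave the dropper bottle, the dishes and the slide box where they stand.

Things in the scene. Friction and masses are not known exactly. Their poses are not given: they have to be found in the camera images.
- stand: Fixed white base plate, 150 (x) by 320 (y) by 12 mm, placed and turned anew each time. Origin at table height, z up; plate y -155..165 mm. Platform's middle at x 0, y 70; knob axis at x 0, y -115, on a grey housing 56 mm square, top 70 mm above the table. Two thin red posts at x -72 and 72, y 4 reach 45 mm above the table: flush with the platform's top when it is level.
- platform: Aluminium platform, black rubber top, 126 (x) by 145 (y) by 8 mm, hinged at its edge away from the knob. Origin on the hinge line: stand x 0, y 145, 41 mm above the table; it spans y -148..-3 from there. Level: axes equal the stand's, top 45 mm above the table. At the start its knob-side edge hangs 3 to 6 degrees low. It stays where the knob leaves it.
- knob (a joint): Turn of the tilt knob, rad, positive clockwise from above. 0 is level: the white stripe at one end of its top then points along the stand's +x, to the red mark on the housing. Starts at -2.3 to -1.2: turn it clockwise, in two or more grasps if need be. Stops at -2.7 and 1.0. 1 rad tilts the platform 0.045 rad; clockwise raises its knob-side edge. Takes 0.1 N m, stays put.
- knob_grip (a point): Grip point of the knob, on its vertical axis, 105 mm above the table. The grip is an upright black bar 44 mm long (point's x, pointing to the striped end), 14 mm thick (y), 32 mm tall, top 8 mm above this point, on a round foot of radius 17 mm, 10 mm high.
- rack: Green slide rack holding upright glass slides, 92 (x) by 70 (y) mm and 28 mm tall without its handle, about 0.22 to 0.45 kg, standing loose on the platform, at most 16 mm along x and y and 0.25 rad off its middle and axes at the start. Origin at the centre of its underside, z up.
- rack_handle (a point): Middle of the rack's handle bar, 81 mm above its underside: a straight steel bar 93 mm long along the rack's x, 10 mm thick (y), 14 mm tall, carried by a post at each end; below it 44 mm are free down to the slides' tops. The rack's weight hangs under this point.
- dropper: Bystander: small white dropper bottle with a blue cap, 30 mm wide, 75 mm tall, at the stand's +x side. Origin under its centre.
- dishes: Bystander: two stacked clear round dishes with red contents, 86 mm wide, 29 mm tall in all, at the stand's +x side. Origin under their centre.
- slidebox: Bystander: closed blue slide box, 87 by 102 by 35 mm, at the stand's -x side. Origin under its centre.
There are look-alikes about, which are no part of the job. Of the things like the rack, leave any that is purple; of the rest the larger one is meant.

How it is judged:
By the outcome, as a careful person would: the job done as asked, in the order asked, and still so for the second after the job is handed in, while the arm keeps its last pose, push and grip.
It also fails if it takes over 58 s, if anything falls off the work surface, if the arm or the gripper's body presses on something with over 40 N, if the wrist force passes 120 N, or if a joint passes its speed limit or range.

## Robot

A 6-joint arm with a two-finger parallel gripper is mounted at the origin on the work surface. World frame = base frame: x ahead of the robot, y to its left, z up, the work surface at z = 0. Lengths are in m, angles in rad, forces in N, time in s.
With the tool pointing down it reaches from about 0.25 to 0.775 m from the base axis. Payload 4 kg.
Tool frame: the origin (TCP) lies midway between the tips of the shut fingers; the grasp point (between the pads) lies 19 mm behind it; z points along the fingers, x is the direction in which the jaws open and shut, and the axes are right-handed (so a half turn about z gives the same grasp; the last joint's range is limited). The gripper opens to 94 mm and grips with 3 to 60 N. Pads are 16 mm wide; open, the fingers measure 119 mm over their backs; the gripper's body (75 mm by 177 mm) begins 78 mm behind the grasp point.
Start: joints at [1.037, 0.087, 1.371, -0, 1.684, -0.103], TCP at [0.23, 0.5, 0.206] pointing down, gripper open.
Joint ranges: [-3.1, 3.1], [-0.76, 2.03], [0.27, 2.55], [-1.08, 4.22], [0.17, 2.65], [-2.57, 2.57]. Speed limits (rad/s): [2.79, 2.79, 3.14, 3.14, 3.14, 3.14].

## Interface

Orientations are given as [roll, pitch, yaw] about the fixed x, y, z axes, in that order (R = Rz(yaw) Ry(pitch) Rx(roll)).
In Python, from bench import * gives the robot as it stands.
- The arm moves only by the tool send_rows, never from a script. Its argument "rows" is one flat list of numbers, 7 for each row, row after row: the shift along the world's x, y, z in mm, then the turn, a rotation vector about the world's x, y, z in degrees, then the opening, from 0 (shut) to 1 (fully open). A call has exactly 8 rows; each row shifts and turns the commanded pose from where the row before left it; what a row does not reach is not made up. A row lasts 1/8 s, in which the tool goes at most 62.5 mm and 10.7 degrees, less where a joint would pass 70% of its speed; a pose out of reach is approached as far as the arm can. A call is refused whole if a number of a shift passes 62.5 or a number of a turn 10.7, either way. A call with a gripper value outside its range is refused whole. The fingers move at their own pace and stop on an object; the grip force is fixed at half the most. Time passes only in rows, so rows that do not move let the fingers close, or fill a call up. It gives the time, the measured TCP pose, the force and the opening at its end, in the units of the state.
- get_obs(): the state, without advancing time (a new reading comes with each control period).
- snapshot(name): name is "scene" or "top"; returns a dict with "color" (480x640x3 uint8, red, green, blue), "intrinsics" (3x3 intrinsics, pixels), "rvec" (rotation vector, rad) and "tvec" (3), from world to camera coordinates, as OpenCV has them. Camera axes: x right, y down, z forward; pixel columns grow to the right and rows downward; lengths in m; the calibration is good to about 2 mm. A picture is of the moment at which its call begins. There is no depth.
- close_job(): hands the job in, once; it reports no verdict.
The state is a dict: "time": time; "joint_positions": joint angles; "qvel": joint speeds; "joint_torque": joint torques, N m; "tool_pos": TCP position; "ee_rot": TCP orientation; "wrist_force": force on the tool from outside, world axes, zero at the start; "wrist_torque": the same for the moment, N m; "width": finger opening in m.
Only numpy, scipy, OpenCV 4.12 (cv2) and the standard library are available. Lean on these libraries where they do the work, as an engineer would, in place of code of your own. Each camera call takes 0.05 s, during which the arm holds its last target.

## Working session

There is one attempt and no reset: what is moved stays moved. The work goes in short steps, Python scripts to look and compute and a tool call to move; the robot and the scene stay as the last step left them, time stands still between calls to the robot, and variables do not carry over. Pictures are saved under pics/ and viewed, and the job is handed in when it is done.

Besides the shell and the picture viewer there is one more tool, called after ">>>" in YAML: its name, and indented under it one key for each argument. send_rows: Moves the arm, as the interface text tells. Its arguments: {"type":"object","properties":{"rows":{"type":"array","items":{"type":"number"}}},"required":["rows"]}

```bash
mkdir -p pics; ls; python3 - <<'E'
from bench import *
import cv2,pickle
o=get_obs();print(o)
for n in("scene","top"):
    s=snapshot(n);cv2.imwrite(f"pics/{n}0.png",s["color"][:,:,::-1]);pickle.dump(s,open(f"{n}.pkl","wb"));print(n,s["intrinsics"],s["rvec"],s["tvec"])
E
```

```text
pics
{'time': 0.0, 'joint_positions': array([ 1.03687793e+00,  8.79731195e-02,  1.37222620e+00, -1.99565795e-05,
        1.68356647e+00, -1.03096181e-01]), 'qvel': array([ 0.00035269,  0.00017316, -0.0005272 ,  0.00108925, -0.00021568,
       -0.00057146]), 'joint_torque': array([ 2.25731023e-04, -3.40167761e+01, -3.02439773e+01,  7.18901306e-02,
        3.26647970e-02, -1.72162217e-04]), 'tool_pos': array([0.22942742, 0.49927988, 0.20430849]), 'ee_rot': array([-3.14138874e+00,  2.16363926e-03,  1.13997210e+00]), 'wrist_force': array([ 0.86713225, -0.68836189,  0.48853928]), 'wrist_torque': array([-0.04075271, -0.00633006,  0.00118708]), 'width': 0.09410700752025415}
scene [[511.95797229   0.         320.034363  ]
 [  0.         511.95797229 239.47881441]
 [  0.           0.           1.        ]] [ 1.16431566  2.52971944 -0.75445675] [ 0.25646239 -0.27719211  1.06681958]
top [[457.5389462    0.         316.64893511]
 [  0.         457.5389462  247.42074289]
 [  0.           0.           1.        ]] [ 2.10735542 -2.1085505   0.22324429] [0.06815768 0.52485835 0.69268903]
```

View pics/scene0.png

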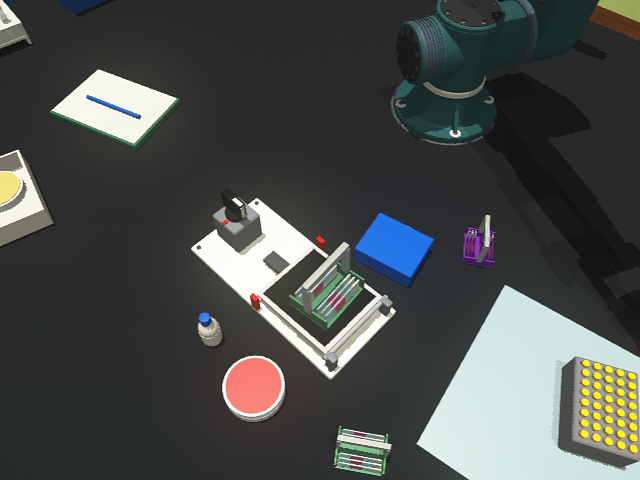

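View pics/top0.png

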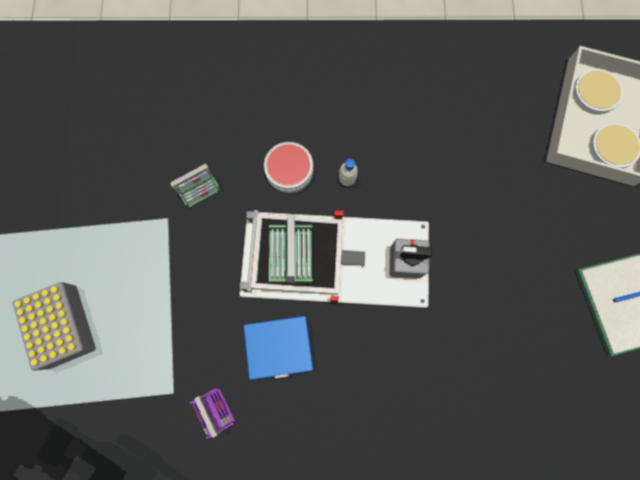

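Rack-like things in the scene view: green rack on the platform (328,285), small green one (362,452) and purple one (480,245). I choose the large green one on the platform. Next, close crops.

```bash
python3 - <<'E'
import cv2
a=cv2.imread("pics/scene0.png");b=cv2.imread("pics/top0.png")
cv2.imwrite("pics/s_c.png",cv2.resize(a[180:380,185:400],None,fx=3.6,fy=3,interpolation=cv2.INTER_CUBIC)[:600,:774])
cv2.imwrite("pics/t_c.png",cv2.resize(b[200:310,235:435],None,fx=4,fy=4,interpolation=cv2.INTER_CUBIC))
k=cv2.resize(a[180:260,205:275],None,fx=5,fy=5,interpolation=cv2.INTER_CUBIC)
k2=cv2.resize(b[230:285,380:440],None,fx=6,fy=6,interpolation=cv2.INTER_CUBIC)
import numpy as np
c=np.zeros((400,720,3),np.uint8);c[:400,:350]=k;c[:330,355:715]=k2
cv2.imwrite("pics/k_c.png",c)
E
```

```text
(no output)
```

View pics/s_c.png

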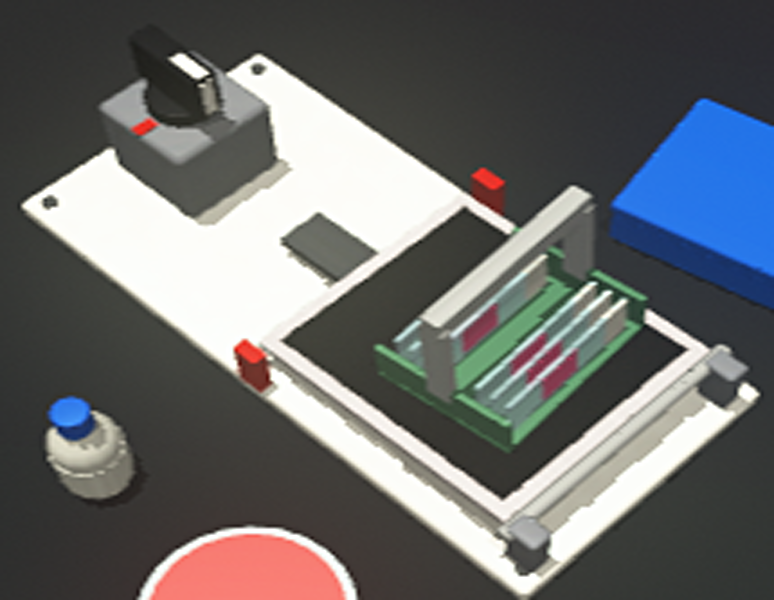

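View pics/t_c.png

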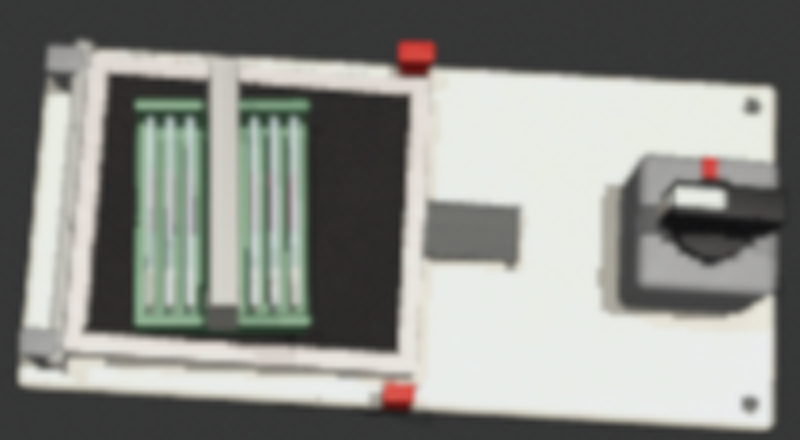

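View pics/k_c.png

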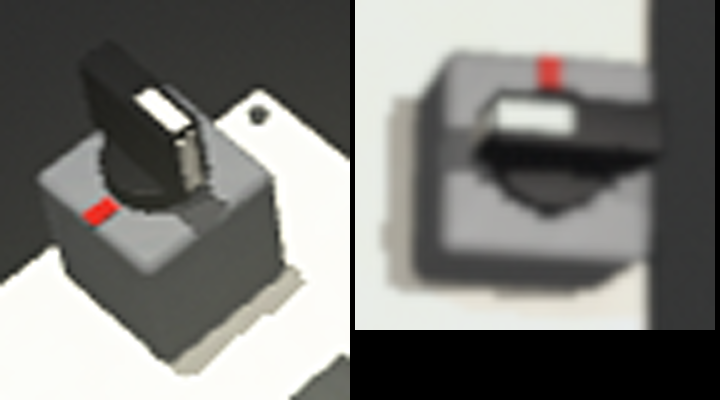

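```bash
cat > h.py <<'E'
import numpy as np,cv2,pickle
from scipy.optimize import least_squares
from scipy.spatial.transform import Rotation as R
def proj(s,P):
    return cv2.projectPoints(np.asarray(P,float).reshape(-1,3),s["rvec"],s["tvec"],s["intrinsics"],None)[0][:,0]
def Rz(a):return R.from_euler('z',a).as_matrix()
def tow(st,P): return np.asarray(P)@Rz(st[2]).T+[st[0],st[1],0]
def onz(s,uv,z):
    Rm=cv2.Rodrigues(s["rvec"])[0];C=-Rm.T@np.ravel(s["tvec"])
    d=Rm.T@np.linalg.inv(s["intrinsics"])@[uv[0],uv[1],1];return C+d*(z-C[2])/d[2]
E
python3 - <<'E'
from h import *
S=pickle.load(open("scene.pkl","rb"));T=pickle.load(open("top.pkl","rb"))
c=np.array([[75,-155,12],[-75,-155,12],[-75,165,12],[75,165,12]])/1e3
us=np.array([[191.9,248.3],[257.2,198.3],[395.6,311.7],[330.8,379]])
ut=np.array([[428.75,222],[428,307.5],[np.nan]*2,[239.5,296.3]])[[0,1,3]]
ct=c[[0,1,2]]
g=onz(T,(340,260),.04);print(g)
f=lambda p:np.r_[(proj(S,tow(p,c))-us).ravel(),(proj(T,tow(p,ct))-ut).ravel()]
for y0 in(0,1.57,3.14,-1.57):
    r=least_squares(f,[g[0],g[1],y0],loss='soft_l1')
    print(r.cost,r.x)
    if y0==0 or r.cost<best.cost: best=r
st=best.x;print(st,f(st).round(1));np.save("st.npy",st)
# top posts
print(proj(T,tow(st,[[.072,.004,.045],[-.072,.004,.045]])),"obs ~",(235+416/4,200+45/4),(235+398/4,200+388/4))
# knob
k=tow(st,[[0,-.115,.105]])[0];print("knob",k)
ob=np.array([[78,66],[110,42],[205,113],[183,133]])/5+[205,180]
def kc(th):
    q=np.array([[-22,7,8],[-22,-7,8],[22,-7,8],[22,7,8]])/1e3
    return q@Rz(st[2]-th).T+k
for th in np.arange(-2.3,-1.1,.1): print(round(th,2),np.abs(proj(S,kc(th))-ob).mean().round(2), np.abs(proj(S,kc(th))-ob[[3,0,1,2]]).mean().round(2))
f2=lambda p:(proj(S,kc(p[0]))-ob).ravel()
r=least_squares(f2,[-1.6]);print(r.x,r.fun.round(1))
th=r.x[0]
# rack handle in both views: bar top z
print('scene bar top',proj(S,kc(th)))
im=T["color"][:,:,::-1].copy()
im=cv2.resize(im,None,fx=4,fy=4,interpolation=cv2.INTER_CUBIC)
for P,col in((c,(255,0,0)),(kc(th),(0,255,0))):
    cv2.polylines(im,[((proj(T,tow(st,P) if col[0] else P)+.5)*4).astype(int)],True,col,1)
cv2.imwrite("pics/ov_t.png",im[800:1240,940:1740])
im=cv2.resize(S["color"][:,:,::-1].copy(),None,fx=3,fy=3,interpolation=cv2.INTER_CUBIC)
for P,col in((c,(255,0,0)),(kc(th),(0,255,0))):
    cv2.polylines(im,[((proj(S,tow(st,P) if col[0] else P)+.5)*3).astype(int)],True,col,1)
cv2.imwrite("pics/ov_s.png",im[540:1140,540:1240])
E
```

```text
[0.50697556 0.02906746 0.04      ]
5.880508157015693 [ 0.51543527  0.03194485 -0.06144783]
5.880508157015665 [ 0.51543527  0.03194485 -0.06144783]
5.880508157015651 [ 0.51543527  0.03194485 -0.06144783]
5.880508157015745 [ 0.51543527  0.03194485 -0.06144783]
[ 0.51543527  0.03194485 -0.06144783] [-1.8 -1.3 -0.2 -1.9  0.9 -1.4 -0.5 -0.3 -0.9 -0.4 -1.  -0.3 -1.3 -0.6]
[[338.1612537  212.57289332]
 [333.62297596 297.69070407]] obs ~ (339.0, 211.25) (334.5, 297.0)
knob [ 0.50837321 -0.08283811  0.105     ]
-2.3 5.4 11.08
-2.2 5.07 10.93
-2.1 5.0 10.69
-2.0 5.1 10.37
-1.9 5.24 9.97
-1.8 5.35 9.49
-1.7 5.42 8.93
-1.6 5.47 8.64
-1.5 5.49 8.59
-1.4 5.48 8.72
-1.3 5.43 8.92
-1.2 5.36 9.09
[-1.70239552] [ 4.2 -5.6 -8.3  4.9 -5.7  4.4  4.8 -5.5]
scene bar top [[224.83528162 187.60064057]
 [218.67571812 193.25283036]
 [240.33087785 206.97870016]
 [246.42456305 201.11330442]]
```

View pics/ov_t.png

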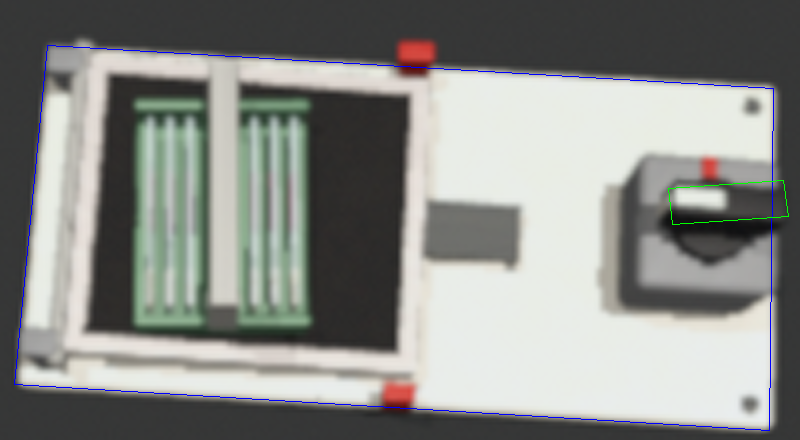

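View pics/ov_s.png

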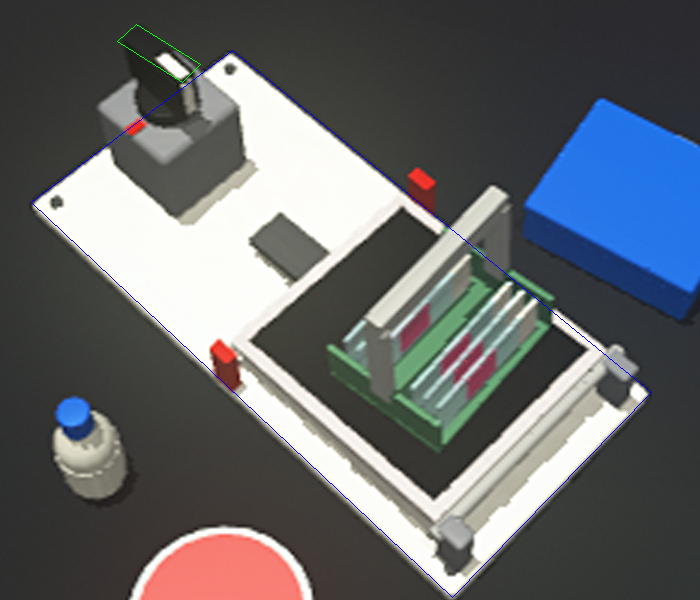

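```bash
python3 - <<'E'
from h import *
S=pickle.load(open("scene.pkl","rb"));T=pickle.load(open("top.pkl","rb"))
st=np.load("st.npy");k=tow(st,[[0,-.115,.105]])[0]
ob=np.array([[110,42],[78,66],[183,133],[205,113]])/5+[205,180]
def kc(p):
    q=np.array([[-22,7,8],[-22,-7,8],[22,-7,8],[22,7,8]])/1e3
    return q@Rz(st[2]-p[0]).T+k+[p[1],p[2],0]
f=lambda p:np.r_[(proj(S,kc(p))-ob).ravel(),p[1:]*300]
r=least_squares(f,[-1.6,0,0]);print(r.x,r.fun.round(1))
for P,nm,fc,sl in((S,'s',6,(175,265,200,290)),(T,'t',6,(230,290,375,445))):
    im=cv2.resize(P["color"][:,:,::-1].copy(),None,fx=fc,fy=fc,interpolation=cv2.INTER_CUBIC)
    for p,col in (r.x,(0,255,0)),((-1.57,0,0),(0,0,255)):
        cv2.polylines(im,[((proj(P,kc(p))+.5)*fc).astype(int)],True,col,1)
    cv2.imwrite(f"pics/kn_{nm}.png",im[sl[0]*fc:sl[1]*fc,sl[2]*fc:sl[3]*fc])
# handle: ends in scene / top
E
```

```text
[-1.65375196e+00 -6.26119081e-04  1.89731887e-03] [-0.4 -0.7 -0.4 -0.1 -0.7  1.1  1.3 -0.5 -0.2  0.6]
```

View pics/kn_s.png

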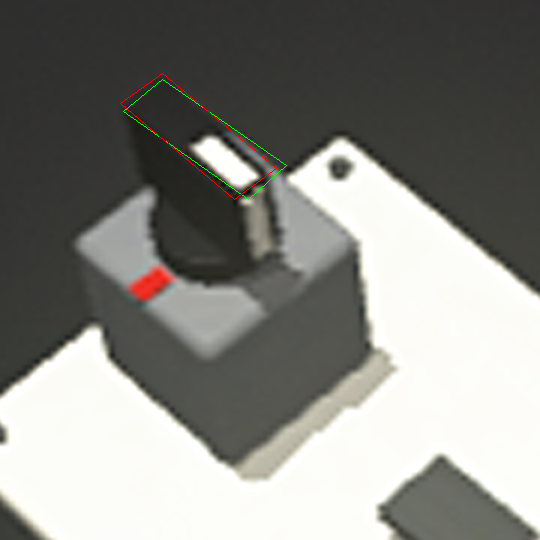

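View pics/kn_t.png

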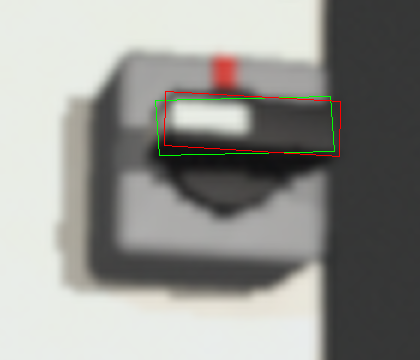

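>>> send_rows:
  rows: [23.2, -48.5, 0, 0, 0, -5.8, 1, 23.2, -48.5, 0, 0, 0, -5.8, 1, 23.2, -48.5, 0, 0, 0, -5.8, 1, 23.2, -48.5, 0, 0, 0, -5.8, 1, 23.2, -48.5, 0, 0, 0, -5.8, 1, 23.2, -48.5, 0, 0, 0, -5.8, 1, 23.2, -48.5, 0, 0, 0, -5.8, 1, 23.2, -48.5, 0, 0, 0, -5.8, 1]

```text
time: 1.1
tool_pos: [0.4155, 0.1101, 0.2052]
ee_rot: [-3.141, 0.0, 0.327]
wrist_force: [0.4, 0.4, 0.4]
width: 0.0939
```

>>> send_rows:
  rows: [23.2, -48.5, 0, 0, 0, -5.8, 1, 23.2, -48.5, 0, 0, 0, -5.8, 1, 23.2, -48.5, 0, 0, 0, -5.8, 1, 23.2, -48.5, 0, 0, 0, -5.8, 1, 0, 0, -10, 0, 0, 0, 1, 0, 0, -10, 0, 0, 0, 1, 0, 0, 0, 0, 0, 0, 1, 0, 0, 0, 0, 0, 0, 1]

```text
time: 2.1
tool_pos: [0.5079, -0.0811, 0.1858]
ee_rot: [-3.142, -0.0, -0.073]
wrist_force: [0.9, -0.2, 1.3]
width: 0.0937
```

```bash
python3 - <<'E'
from bench import *
from h import *
o=get_obs();print(o['time'],o['tool_pos'],o['ee_rot'],o['joint_positions'],o['wrist_force'])
S=snapshot("scene");T=snapshot("top")
im=np.hstack([cv2.resize(S["color"][150:350,170:370,::-1],(400,400)),cv2.resize(T["color"][170:320,330:480,::-1],(400,400))])
cv2.imwrite("pics/a1.png",im)
E
```

```text
2.1 [ 0.5078541  -0.08108853  0.18578196] [-3.14153956e+00 -4.74218953e-04 -7.27793238e-02] [-2.68710167e-01  1.18803224e-02  1.48823457e+00  1.44759400e-04
  1.64102295e+00 -1.95920666e-01] [ 0.89670255 -0.16791782  1.2616367 ]
```

View pics/a1.png

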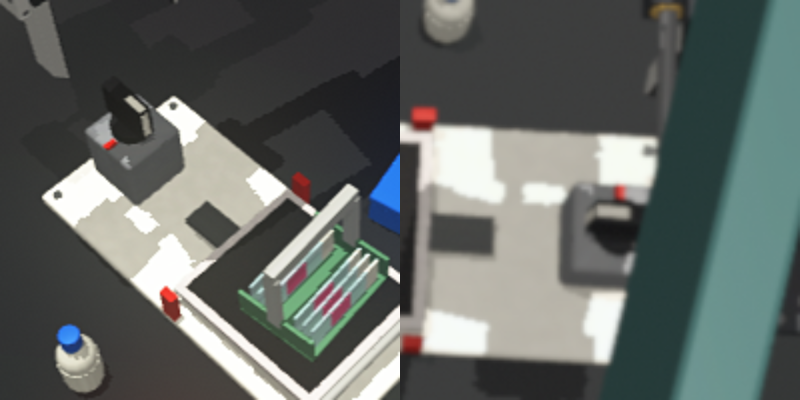

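```bash
python3 - <<'E'
from bench import *
from h import *
o=get_obs()
S=snapshot("scene");T=snapshot("top")
for s,n in((S,"a2s"),(T,"a2t")):
    p=proj(s,o['tool_pos'])[0];print(p)
    im=s["color"][:,:,::-1].copy();cv2.circle(im,tuple(int(v) for v in p),4,(0,255,255),1);cv2.imwrite(f"pics/{n}.png",im)
E
```

```text
[226.64255681 165.28005262]
[426.97164331 239.07083052]
```

View pics/a2s.png

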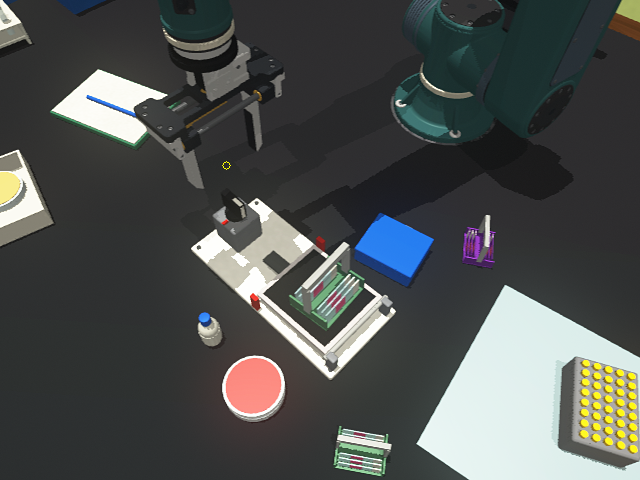

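View pics/a2t.png

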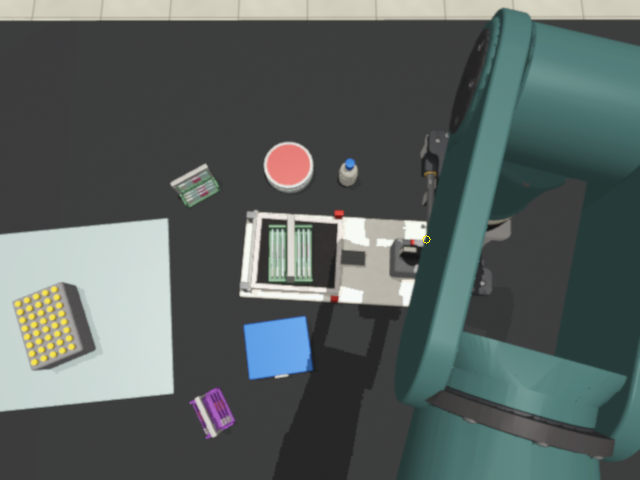

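>>> send_rows:
  rows: [0, 0, -20, 0, 0, 0, 1, 0, 0, -20, 0, 0, 0, 1, 0, 0, -20, 0, 0, 0, 1, 0, 0, -15, 0, 0, 0, 1, 0, 0, -13, 0, 0, 0, 1, 0, 0, -10, 0, 0, 0, 1, 0, 0, 0, 0, 0, 0, 1, 0, 0, 0, 0, 0, 0, 1]

```text
time: 3.3
tool_pos: [0.5085, -0.0823, 0.0881]
ee_rot: [3.141, -0.001, -0.075]
wrist_force: [0.4, -0.6, -0.2]
width: 0.0942
```

>>> send_rows:
  rows: [0, 0, 0, 0, 0, 0, 0.3, 0, 0, 0, 0, 0, 0, 0.3, 0, 0, 0, 0, 0, 0, 0.3, 0, 0, 0, 0, 0, 0, 0.3, 0, 0, 0, 0, 0, 0, 0, 0, 0, 0, 0, 0, 0, 0, 0, 0, 0, 0, 0, 0, 0, 0, 0, 0, 0, 0, 0, 0]

```text
time: 4.3
tool_pos: [0.5081, -0.0822, 0.0875]
ee_rot: [3.142, -0.0, -0.075]
wrist_force: [0.6, -0.4, -0.6]
width: 0.0173
```

```bash
python3 - <<'E'
from bench import *
from h import *
o=get_obs();print(o)
S=snapshot("scene")
cv2.imwrite("pics/a3.png",cv2.resize(S["color"][120:270,150:350,::-1],(800,600)))
E
```

```text
{'time': 4.3, 'joint_positions': array([-2.70639733e-01,  6.31022121e-02,  1.63339095e+00,  1.37243639e-05,
        1.44499756e+00, -1.95920869e-01]), 'qvel': array([-0.00095037, -0.00063122, -0.00214622, -0.00138073,  0.00212831,
        0.00057572]), 'joint_torque': array([ 9.39765669e-04, -3.14889550e+01, -2.87762260e+01,  6.91917585e-02,
        3.03168304e-02,  1.31491870e-04]), 'tool_pos': array([ 0.50809392, -0.08222611,  0.08750785]), 'ee_rot': array([ 3.14158617e+00, -1.02628315e-04, -7.47205855e-02]), 'wrist_force': array([ 0.55100502, -0.35838436, -0.55182677]), 'wrist_torque': array([-0.07141401,  0.03531935,  0.03087703]), 'width': 0.017281150943546725}
```

View pics/a3.png

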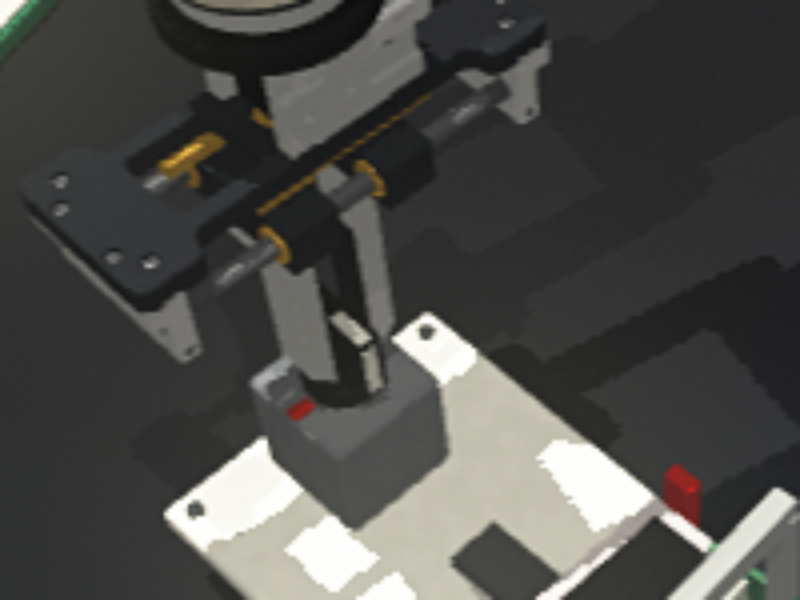

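>>> send_rows:
  rows: [0, 0, 0, 0, 0, 0, 0, 0, 0, 0, 0, 0, 0, 0, 0, 0, 0, 0, 0, 0, 0, 0, 0, 0, 0, 0, 0, 0, 0, 0, 0, 0, 0, -3, 0, 0, 0, 0, 0, 0, -6, 0, 0, 0, 0, 0, 0, -6, 0, 0, 0, 0, 0, 0, -6, 0]

```text
time: 5.35
tool_pos: [0.5092, -0.0823, 0.0876]
ee_rot: [-3.141, -0.003, -0.444]
wrist_force: [5.7, 0.2, -3.3]
width: 0.0138
```

```bash
python3 - <<'E'
from bench import *
from h import *
o=get_obs();print(o['wrist_torque'],o['wrist_force'],o['width'],o['ee_rot'])
S=snapshot("scene")
cv2.imwrite("pics/a4.png",cv2.resize(S["color"][120:270,150:350,::-1],(800,600)))
E
```

```text
[-0.10189445 -1.02635033  0.05428801] [ 5.73915059  0.23603167 -3.31590895] 0.013760109056689417 [-3.14065489e+00 -2.60141072e-03 -4.44345162e-01]
```

View pics/a4.png

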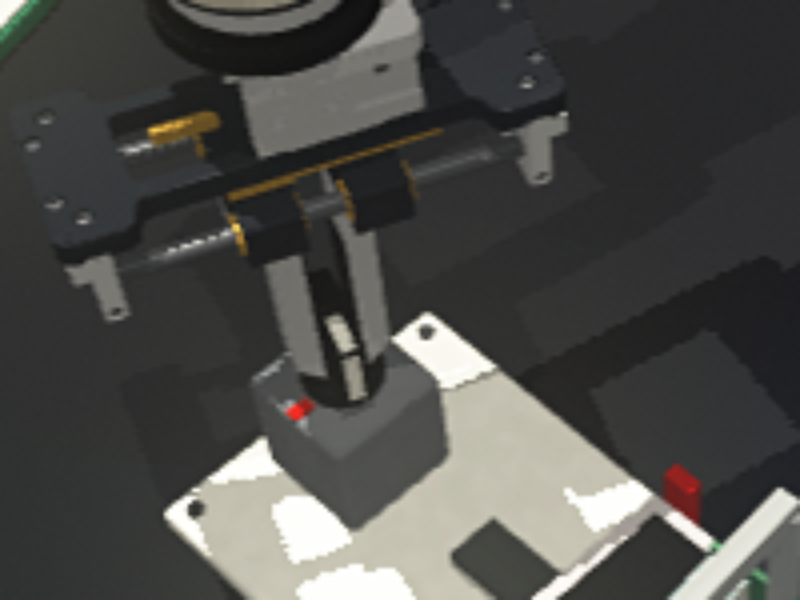

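>>> send_rows:
  rows: [0.5, 0, 0, 0, 0, -7.5, 0, 0.5, 0, 0, 0, 0, -7.5, 0, 0, 0, 0, 0, 0, -7.5, 0, 0, 0, 0, 0, 0, -7.5, 0, 0, 0, 0, 0, 0, -7.5, 0, 0, 0, 0, 0, 0, -7.5, 0, 0, 0, 0, 0, 0, -7.5, 0, 0, 0, 0, 0, 0, -7.5, 0]

```text
time: 6.4
tool_pos: [0.5097, -0.0829, 0.0876]
ee_rot: [-3.14, -0.002, -1.493]
wrist_force: [5.0, -1.5, -3.9]
width: 0.0141
```

>>> send_rows:
  rows: [0, 0, 0, 0, 0, -5, 0, 0, 0, 0, 0, 0, -3.2, 0, 0, 0, 0, 0, 0, 0, 0, 0, 0, 0, 0, 0, 0, 0, 0, 0, 0, 0, 0, 0, 0, 0, 0, 0, 0, 0, 0, 0, 0, 0, 0, 0, 0, 0, 0, 0, 0, 0, 0, 0, 0, 0]

```text
time: 7.4
tool_pos: [0.5097, -0.083, 0.0876]
ee_rot: [-3.14, -0.001, -1.631]
wrist_force: [3.7, -2.6, -3.4]
width: 0.0139
```

```bash
python3 - <<'E'
from bench import *
from h import *
o=get_obs();print(o['wrist_torque'],o['wrist_force'],o['width'],o['ee_rot'],o['joint_positions'])
S=snapshot("scene");pickle.dump(S,open("s5.pkl","wb"))
cv2.imwrite("pics/a5.png",cv2.resize(S["color"][170:320,190:390,::-1],(800,600)))
E
```

```text
[-0.35814366 -0.7550315  -0.02807182] [ 3.68755683 -2.57573832 -3.39820799] 0.013882925621977196 [-3.14011116e+00 -1.48587719e-03 -1.63122314e+00] [-2.70506817e-01  6.55946155e-02  1.63063949e+00 -1.15357808e-03
  1.44359984e+00  1.36086055e+00]
```

View pics/a5.png

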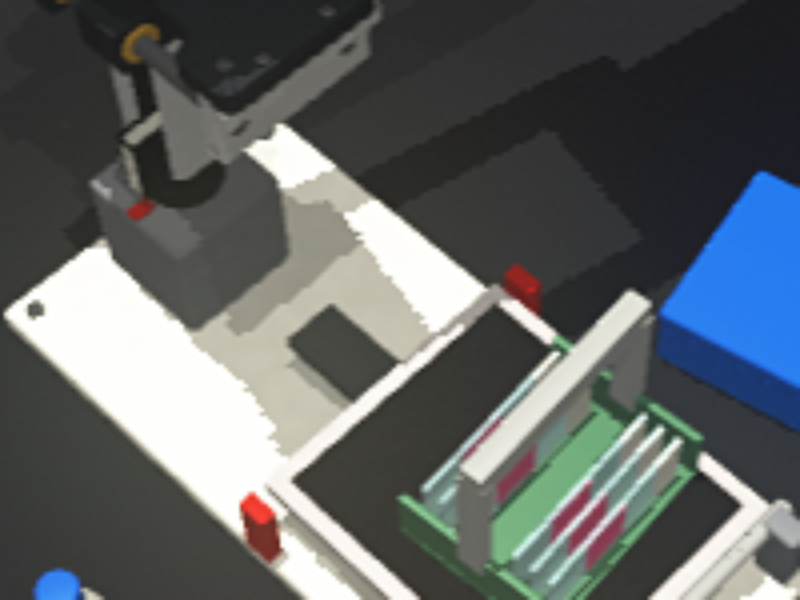

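>>> send_rows:
  rows: [0, 0, 0, 0, 0, 0, 1, 0, 0, 0, 0, 0, 0, 1, 0, 0, 0, 0, 0, 0, 1, 0, 0, 0, 0, 0, 0, 1, 0, 0, 10, 0, 0, 0, 1, 0, 0, 30, 0, 0, 0, 1, 0, 0, 40, 0, 0, 0, 1, 0, 0, 40, 0, 0, 0, 1]

```text
time: 8.45
tool_pos: [0.509, -0.0822, 0.2094]
ee_rot: [-3.141, -0.0, -1.632]
wrist_force: [1.7, 0.6, -0.6]
width: 0.0902
```

```bash
python3 - <<'E'
from bench import *
from h import *
o=get_obs();print(o['wrist_torque'],o['wrist_force'],o['width'],o['ee_rot'],o['tool_pos'])
S=snapshot("scene");pickle.dump(S,open("s6.pkl","wb"))
T=snapshot("top");pickle.dump(T,open("t6.pkl","wb"))
cv2.imwrite("pics/a6.png",cv2.resize(S["color"][180:390,190:400,::-1],(700,600),interpolation=cv2.INTER_CUBIC))
cv2.imwrite("pics/a6t.png",cv2.resize(T["color"][200:310,235:435,::-1],None,fx=4,fy=4,interpolation=cv2.INTER_CUBIC))
E
```

```text
[ 0.00477197  0.06476975 -0.06887061] [ 1.74889433  0.56113895 -0.61893621] 0.0902350362341553 [-3.14111352e+00 -2.19789260e-04 -1.63153145e+00] [ 0.50898924 -0.08220754  0.2094305 ]
```

View pics/a6.png

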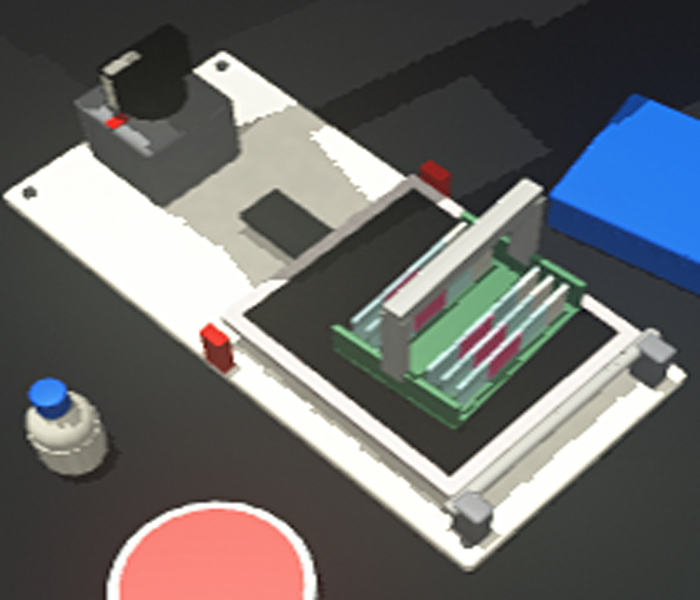

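View pics/a6t.png

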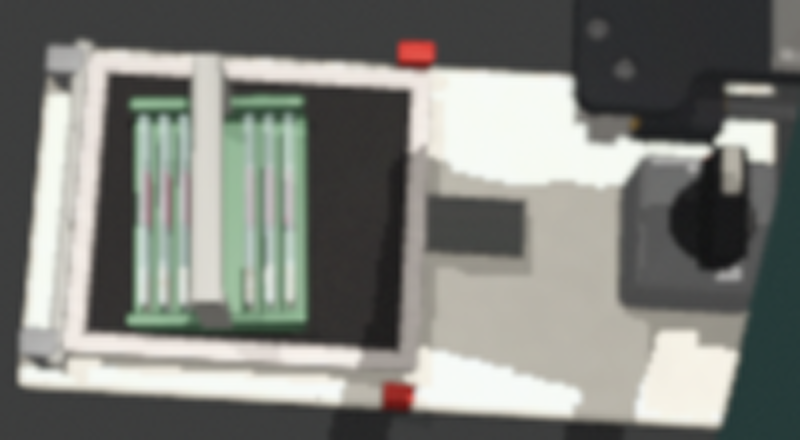

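```bash
python3 - <<'E'
from h import *
S=pickle.load(open("s6.pkl","rb"))
st=np.load("st.npy");k=tow(st,[[0,-.115,.105]])[0]
def kc(th):
    q=np.array([[-22,7,8],[-22,-7,8],[22,-7,8],[22,7,8]])/1e3
    return q@Rz(st[2]-th).T+k
def pl(a):
    q=np.array([[63,-148,4],[63,-3,4],[-63,-3,4],[-63,-148,4]])/1e3
    return tow(st,q@R.from_euler('x',-a*.045*-1).as_matrix().T*1+[0,.145,.041]) 
def draw(im,P,col,fc,o): cv2.polylines(im,[((proj(S,P)+o+.5)*fc).astype(int)],True,col,1,cv2.LINE_AA)
o=np.array([-1,.6])*-1  # scene bias seen in plate fit
o=np.array([.9,.8])
a=cv2.resize(S["color"][:,:,::-1].copy(),None,fx=8,fy=8,interpolation=cv2.INTER_CUBIC)
draw(a,kc(0),(0,255,0),8,o)
h=np.array([[28,-143,70],[28,-87,70],[-28,-87,70],[-28,-143,70]])/1e3
draw(a,tow(st,h),(255,255,0),8,o)
b=cv2.resize(S["color"][:,:,::-1].copy(),None,fx=5,fy=5,interpolation=cv2.INTER_CUBIC)
draw(b,pl(0),(0,255,0),5,o);draw(b,pl(-.4),(0,0,255),5,o)
cv2.imwrite("pics/a7k.png",a[180*8:245*8,200*8:275*8]);cv2.imwrite("pics/a7p.png",b[230*5:350*5,245*5:400*5])
E
```

```text
(no output)
```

View pics/a7k.png

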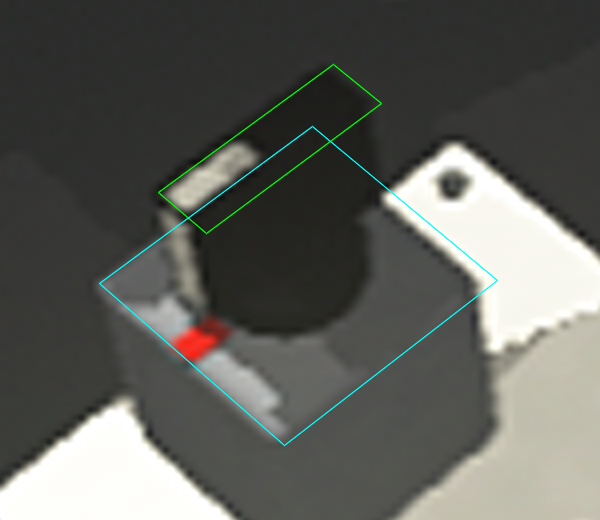

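View pics/a7p.png

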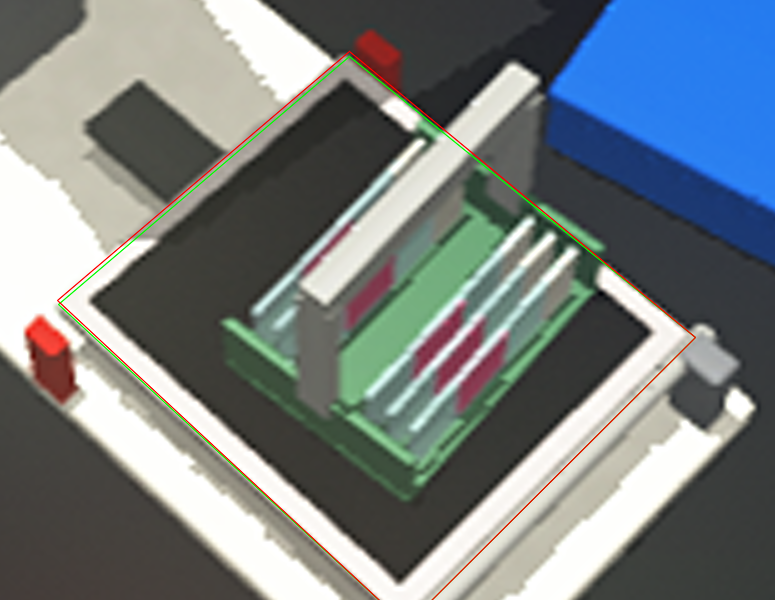

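```bash
python3 - <<'E'
from h import *
S=pickle.load(open("s6.pkl","rb"))
st=np.load("st.npy");k=tow(st,[[0,-.115,.105]])[0]
def kc(th):
    q=np.array([[-22,7,8],[-22,-7,8],[22,-7,8],[22,7,8]])/1e3
    return q@Rz(st[2]-th).T+k
c=S["color"][180:245,200:275,::-1].astype(float)
c=(np.clip(c/90,0,1)**.6*255).astype(np.uint8)
a=cv2.resize(c,None,fx=8,fy=8,interpolation=cv2.INTER_CUBIC)
for th,col in((0,(0,255,0)),(.15,(0,0,255)),(-.15,(255,0,0))):
    cv2.polylines(a,[((proj(S,kc(th))+[.9,.8]+.5-[200,180])*8).astype(int)],True,col,1,cv2.LINE_AA)
cv2.imwrite("pics/a8.png",a)
E
```

```text
(no output)
```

View pics/a8.png

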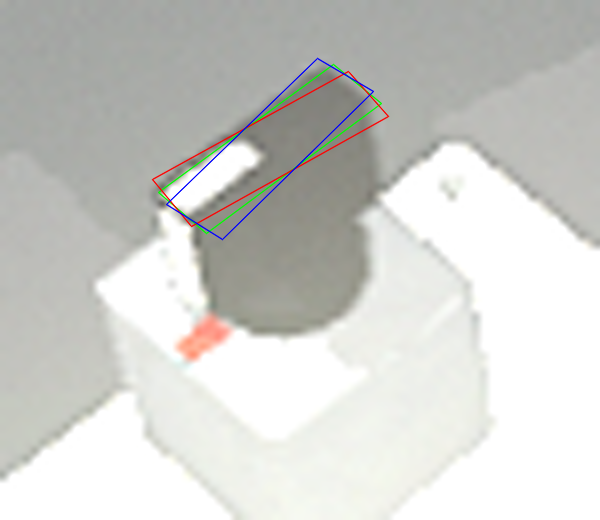

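```bash
python3 - <<'E'
from bench import *
from h import *
S=pickle.load(open("s6.pkl","rb"));T=pickle.load(open("t6.pkl","rb"));st=np.load("st.npy")
for s,uv in((S,[(308.5,288.5),(351.1,245.4)]),(T,[(286.75,213.75),(287,275.75)])):
    p=[onz(s,u,.133) for u in uv];d=p[0]-p[1]
    print(np.round(p,4),'mid',(p[0]+p[1])/2,'len',np.linalg.norm(d),'yaw',np.arctan2(d[1],d[0]))
print("plat mid",tow(st,[[0,.07,.045]]))
a=cv2.resize(S["color"][235:310,295:370,::-1],None,fx=8,fy=8,interpolation=cv2.INTER_CUBIC);cv2.imwrite("pics/h_s.png",a)
a=cv2.resize(T["color"][205:285,255:325,::-1],None,fx=7,fy=7,interpolation=cv2.INTER_CUBIC);cv2.imwrite("pics/h_t.png",a)
E
```

```text
[[0.5594 0.1158 0.133 ]
 [0.4695 0.1162 0.133 ]] mid [0.51447554 0.11601472 0.133     ] len 0.08992926581779266 yaw -0.004936652291273425
[[0.5596 0.1122 0.133 ]
 [0.4664 0.1106 0.133 ]] mid [0.51300863 0.11139176 0.133     ] len 0.09323109550065163 yaw 0.01737612524461832
plat mid [[0.51973391 0.10181274 0.045     ]]
```

View pics/h_s.png

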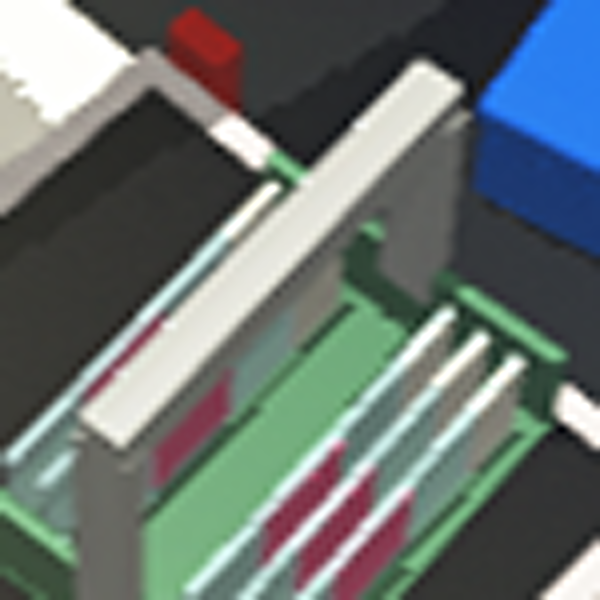

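View pics/h_t.png

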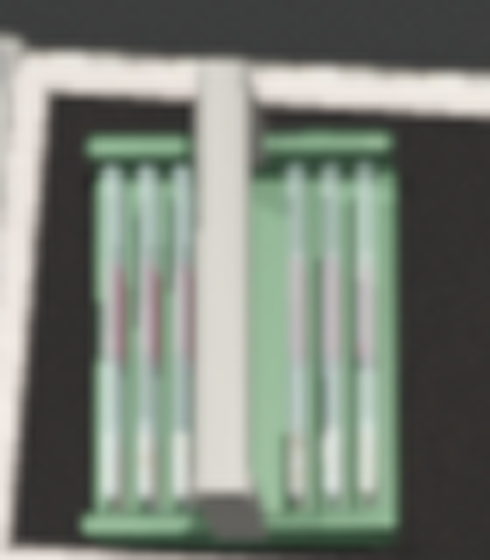

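```bash
python3 - <<'E'
from h import *
S=pickle.load(open("s6.pkl","rb"));T=pickle.load(open("t6.pkl","rb"))
for s,o,uv in((S,(.4,1.2),[(307.1,287.9),(349.9,244)]),(T,(1,.4),[(285.9,213.2),(285.9,275)])):
  for oo in((0,0),o):
    p=[onz(s,np.subtract(u,oo),.133) for u in uv];d=p[0]-p[1]
    print(np.round(p,4),'mid',(p[0]+p[1])/2,'len',np.linalg.norm(d),'yaw',np.arctan2(d[1],d[0]))
E
```

```text
[[0.56   0.1138 0.133 ]
 [0.4688 0.1135 0.133 ]] mid [0.51437665 0.11366354 0.133     ] len 0.09119020732976536 yaw 0.0031488303581776052
[[0.559  0.1122 0.133 ]
 [0.4676 0.1118 0.133 ]] mid [0.51327267 0.11203902 0.133     ] len 0.09138939098166517 yaw 0.0041531653219739366
[[0.5605 0.1135 0.133 ]
 [0.4675 0.1122 0.133 ]] mid [0.51398337 0.1128337  0.133     ] len 0.09298261742744787 yaw 0.013891491011965382
[[0.5611 0.115  0.133 ]
 [0.4681 0.1136 0.133 ]] mid [0.51458674 0.11431062 0.133     ] len 0.0930189980471885 yaw 0.01435396093699721
```

>>> send_rows:
  rows: [1, 39, 0, 0, 0, 1, 1, 1, 39, 0, 0, 0, 1, 1, 1, 39, 0, 0, 0, 1, 1, 1, 39, 0, 0, 0, 1, 1, 0.6, 39, -10, 0, 0, 0, 1, 0, 0, -10, 0, 0, 0, 1, 0, 0, -10, 0, 0, 0, 1, 0, 0, 0, 0, 0, 0, 1]

```text
time: 9.55
tool_pos: [0.513, 0.1116, 0.176]
ee_rot: [3.139, -0.001, -1.563]
wrist_force: [0.3, -0.1, 0.7]
width: 0.094
```

```bash
python3 - <<'E'
from bench import *
from h import *
o=get_obs();print(o['wrist_force'],o['ee_rot'],o['tool_pos'],o['joint_positions'])
S=snapshot("scene")
cv2.imwrite("pics/b1.png",cv2.resize(S["color"][150:390,190:430,::-1],(600,600),interpolation=cv2.INTER_CUBIC))
E
```

```text
[ 0.26976193 -0.104449    0.71692916] [ 3.13871588e+00 -7.87324622e-04 -1.56333747e+00] [0.51296139 0.11155618 0.17595968] [ 1.06446306e-01  4.14109845e-02  1.47745662e+00 -4.99920235e-04
  1.62566554e+00  1.66975823e+00]
```

View pics/b1.png

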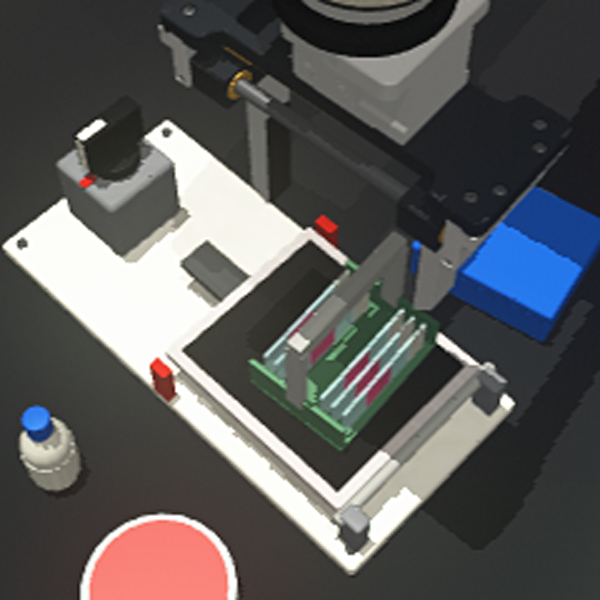

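>>> send_rows:
  rows: [0, 0, -15, 0, 0, 0, 1, 0, 0, -15, 0, 0, 0, 1, 0, 0, -15, 0, 0, 0, 1, 0, 0, -13, 0, 0, 0, 1, 0, 0, -13, 0, 0, 0, 1, 0, 0, 0, 0, 0, 0, 0.3, 0, 0, 0, 0, 0, 0, 0.3, 0, 0, 0, 0, 0, 0, 0.3]

```text
time: 10.6
tool_pos: [0.5143, 0.1129, 0.1074]
ee_rot: [-3.14, 0.0, -1.562]
wrist_force: [0.1, -0.1, -0.1]
width: 0.0673
```

>>> send_rows:
  rows: [0, 0, 0, 0, 0, 0, 0.25, 0, 0, 0, 0, 0, 0, 0.2, 0, 0, 0, 0, 0, 0, 0.15, 0, 0, 0, 0, 0, 0, 0.1, 0, 0, 0, 0, 0, 0, 0, 0, 0, 0, 0, 0, 0, 0, 0, 0, 0, 0, 0, 0, 0, 0, 0, 0, 0, 0, 0, 0]

```text
time: 11.6
tool_pos: [0.5136, 0.1129, 0.1064]
ee_rot: [3.141, 0.0, -1.562]
wrist_force: [-0.1, -0.0, -0.3]
width: 0.0097
```

```bash
python3 - <<'E'
from bench import *
from h import *
o=get_obs();print(o['wrist_force'],o['wrist_torque'],o['ee_rot'],o['tool_pos'],o['width'])
S=snapshot("scene")
cv2.imwrite("pics/b2.png",cv2.resize(S["color"][150:390,190:430,::-1],(600,600),interpolation=cv2.INTER_CUBIC))
E
```

```text
[-0.0839293  -0.02708227 -0.26010628] [0.11032752 0.14278284 0.00479762] [ 3.14143338e+00  1.31032550e-04 -1.56169060e+00] [0.51363508 0.11291077 0.10638941] 0.009707067142018222
```

View pics/b2.png

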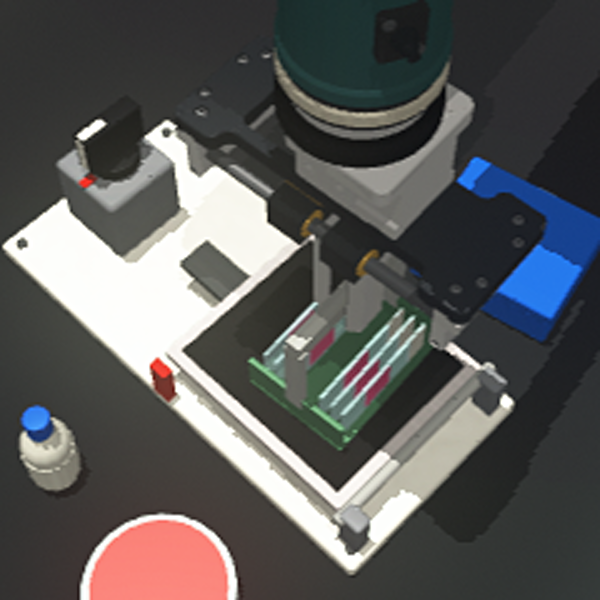

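```bash
python3 - <<'E'
from bench import *
from h import *
S=snapshot("scene")
st=np.load("st.npy");k=tow(st,[[0,-.115,.105]])[0]
def kc(th):
    q=np.array([[-22,7,8],[-22,-7,8],[22,-7,8],[22,7,8]])/1e3
    return q@Rz(st[2]-th).T+k
c=S["color"][180:245,200:275,::-1].astype(float)
c=(np.clip(c/140,0,1)**.6*255).astype(np.uint8)
a=cv2.resize(c,None,fx=8,fy=8,interpolation=cv2.INTER_CUBIC)
for th,col in((.08,(0,0,255)),(-.08,(255,0,0))):
    cv2.polylines(a,[((proj(S,kc(th))+[.9,1.2]+.5-[200,180])*8).astype(int)],True,col,1,cv2.LINE_AA)
cv2.imwrite("pics/b3.png",a)
E
```

View pics/b3.png

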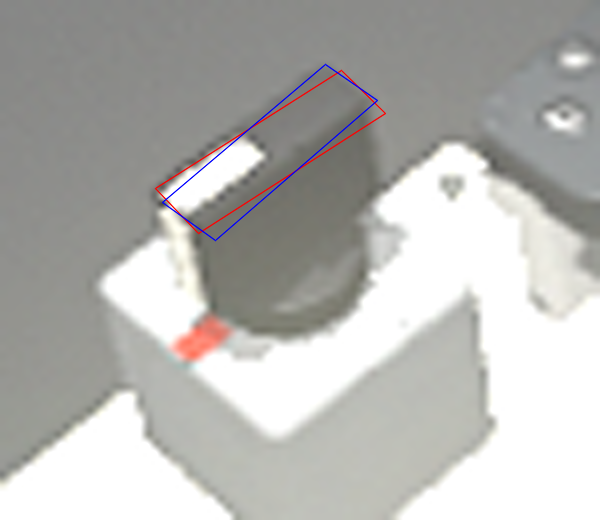

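>>> send_rows:
  rows: [0, 0, 3, 0, 0, 0, 0, 0, 0, 7, 0, 0, 0, 0, 0, 0, 12, 0, 0, 0, 0, 0, 0, 12, 0, 0, 0, 0, 0, 0, 12, 0, 0, 0, 0, 0, 0, 12, 0, 0, 0, 0, 0, 0, 12, 0, 0, 0, 0, 0, 0, 10, 0, 0, 0, 0]

```text
time: 12.7
tool_pos: [0.5138, 0.1128, 0.1875]
ee_rot: [-3.141, -0.0, -1.562]
wrist_force: [-0.8, 0.1, -3.5]
width: 0.0097
```

>>> send_rows:
  rows: [0, 0, 10, 0, 0, 0, 0, 0, 0, 7, 0, 0, 0, 0, 0, 0, 4, 0, 0, 0, 0, 0, 0, 0, 0, 0, 0, 0, 0, 0, 0, 0, 0, 0, 0, 0, 0, 0, 0, 0, 0, 0, 0, 0, 0, 0, 0, 0, 0, 0, 0, 0, 0, 0, 0, 0]

```text
time: 13.7
tool_pos: [0.5137, 0.1127, 0.2074]
ee_rot: [3.141, -0.0, -1.562]
wrist_force: [1.0, -0.8, -2.2]
width: 0.0098
```

```bash
python3 - <<'E'
from bench import *
from h import *
o=get_obs();print(o['wrist_force'],o['wrist_torque'],o['ee_rot'],o['tool_pos'],o['width'])
S=snapshot("scene");T=snapshot("top")
cv2.imwrite("pics/c1.png",cv2.resize(S["color"][150:390,190:430,::-1],(600,600),interpolation=cv2.INTER_CUBIC))
cv2.imwrite("pics/c1t.png",T["color"][:,:,::-1])
E
```

```text
[ 0.97228003 -0.77297305 -2.21661069] [0.00366119 0.1320559  0.00797242] [ 3.14144489e+00 -1.20382514e-04 -1.56179479e+00] [0.51365936 0.11274883 0.20739995] 0.009817468521453716
```

View pics/c1.png

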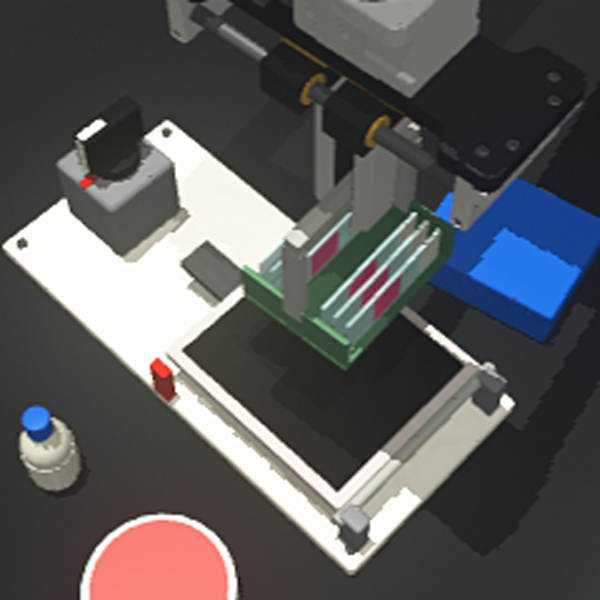

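View pics/c1t.png

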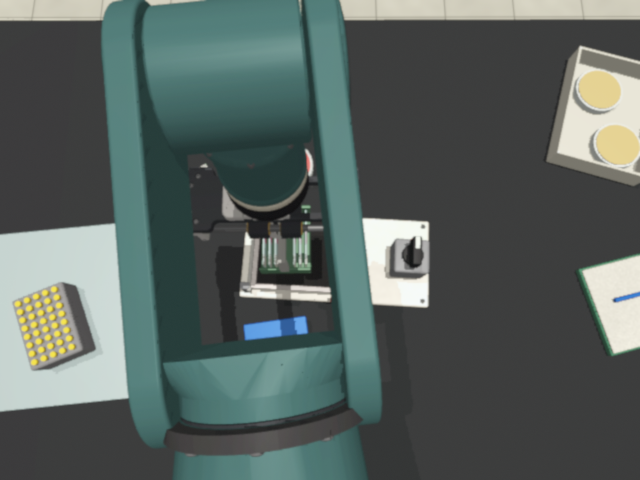

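```bash
python3 - <<'E'
from bench import *
from h import *
S=snapshot("scene");T=snapshot("top");o=get_obs();p=o['tool_pos']
st=np.load("st.npy")
z=p[2]+.019-.081
q=np.array([[46,-35],[46,35],[-46,35],[-46,-35]])/1e3
a=cv2.resize(S["color"][:,:,::-1].copy(),None,fx=5,fy=5,interpolation=cv2.INTER_CUBIC)
def d(P,c,pts=True):cv2.polylines(a,[((proj(S,P)+[.4,1.2]+.5)*5).astype(int)],pts,c,1,cv2.LINE_AA)
for zz in(0,.028): d(np.c_[q,np.full(4,zz)]@Rz(p*0 [0] if 0 else .009).T+[p[0],p[1],z],(0,0,255))
pl=np.array([[63,-3,45],[-63,-3,45],[-63,-148,45],[63,-148,45]])/1e3
d(tow(st,pl+[0,.145,0]),(0,255,0))
cv2.imwrite("pics/c2.png",a[225*5:345*5,245*5:400*5])
cv2.imwrite("pics/c2k.png",cv2.resize(T["color"][215:310,370:440,::-1],None,fx=6,fy=6,interpolation=cv2.INTER_CUBIC))
E
```

```text
<stdin>:9: SyntaxWarning: 'int' object is not subscriptable; perhaps you missed a comma?
```

View pics/c2.png

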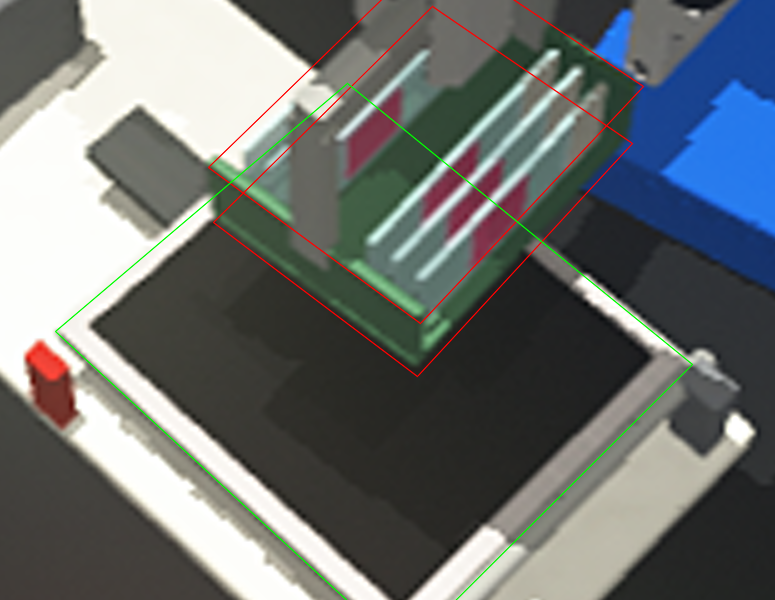

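View pics/c2k.png

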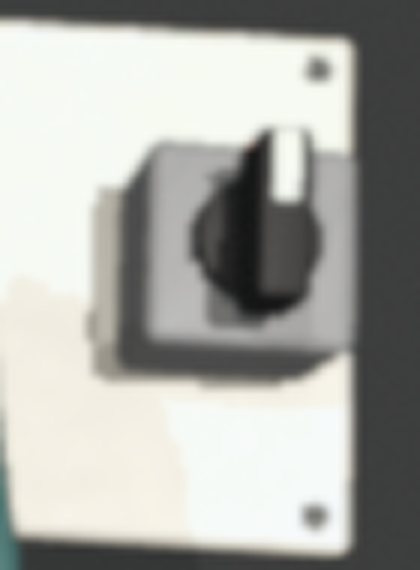

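```bash
python3 - <<'E'
from bench import *
o=get_obs();print(o['time'],o['qvel'].round(4),o['width']);print(close_job())
E
```

```text
13.9 [ 0.0009  0.0005  0.0004 -0.0014  0.0006  0.0019] 0.009842065220571614
the job is handed in; nothing more can be done
None
```

The platform is level, and the arm is holding the green rack by its handle about 10 cm above it. The job was handed in at 13.9 s.

I turned the knob about 1.55 rad clockwise in one grasp, with the rack still standing on the platform. I then gripped the large green rack's handle and raised it 101 mm straight up, with tool readings about 100 mm apart.

**Last checks:**
- **Knob:** the stripe points along the stand's +x to the red mark, within about 0.05 rad by eye.
- **Platform:** its outline matches the level projection to about 1 mm.
- **Rack:** its edges run parallel to the level outline. The opening holds at 9.8 mm, and the joints are almost still (under 0.002 rad/s).
- **Bystanders:** the arm came near none of them. In the close view after the lift, the dropper bottle and slide box stood in place. The dishes were only partly in that view, and they also looked unmoved.

**What disagreed:** the two cameras differed by 1–2 mm when fitting the stand and the handle. That is within the calibration error, and both grasps closed with only small side forces.

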